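Pack up and brush out an engine cylinder

TASK

Push the square aluminium packing bar lengthwise into the slot of the jig, beside the foot of the finned engine cylinder, until it is home against the end stop. Then take the bore brush from its fork stand and scrub the bore upright with it: down to the floor three times, drawing it up at least half the bore's depth between the strokes, without ramming the floor or upsetting the cylinder. Finally hang the brush back in the fork by its collar, with the bar still home, and leave the other things on the bench where they are.

Things in the scene. Friction and masses are not known exactly. Their poses are not given: they have to be found in the camera images.
- jig: dark steel locating jig fixed to the worktop, about 125 x 115 mm, fences 24 mm high, no base plate (bar and cylinder stand on the worktop). Origin on the worktop at the centre of the cylinder's pocket. The slot for the bar runs along its y axis on the -x side, between the front fence (inner face x = -60.5 mm) and the cylinder's foot (face at about x = -42 mm), so it is about 18.5 mm wide. It is open at the +y end; there the front fence flares outward from y = 40 to 64 mm
- slot_mouth (a point): middle of the slot on the worktop, level with the edge of the cylinder's foot at the open end (jig x = -51.5, y = +42 mm)
- slot_stop (a point): middle of the slot on the worktop at the face of its end stop (jig x = -51.5, y = -6 mm), 48 mm in from slot_mouth; the bar goes in toward the jig's -y until its end meets this stop. Home, the bar's centre is at jig y = +49 mm and 62 mm of the bar stick out past the foot. The stop is 16 mm high
- cylinder: loose finned aluminium engine cylinder, about 0.8 kg, standing on a square foot 84 x 84 x 12 mm in the jig's pocket with a few mm of play; round barrel with fins up to 71 mm diameter, rim at 105 mm. Origin at the centre of its underside, z up
- bore_floor (a point): centre of the closed floor of the bore, 12 mm above the worktop
- bore_mouth (a point): centre of the open mouth of the bore, 105 mm above the worktop; bore diameter 54 mm, depth 93 mm, wall 5 mm
- packing_bar: loose square aluminium bar lying flat, 16 x 110 x 16 mm, long axis y; both ends alike. Origin at the centre of its underside
- brush: loose bore brush, 203 mm long, 0.12 kg, hanging upright, head down, in the fork stand. Origin at its tip (lower end), z along it toward the handle. Black bristle head 0 to 70 mm: the bristles look 49 mm across and give way freely, only their core of 36 mm diameter is solid. Steel stem of 7 mm diameter up to 130 mm, round steel collar of 28 mm diameter 130 to 136 mm, square wooden handle 22 x 22 mm (sides along x and y) 136 to 200 mm
- brush_tip (a point): tip of the brush, the lower end on its axis
- brush_collar (a point): centre of the underside of the collar, 130 mm above the tip
- brush_handle (a point): middle of the handle's length on the axis, 172 mm above the tip: grip here
- fork_stand: steel stand fixed to the worktop, foot 105 x 90 mm, with a level two-pronged fork open toward its -x. Prong tops 148 mm above the worktop, 14 mm between the prongs, which run from x = -26 to +38 mm; upright lips 4 mm high at the prong tips (x = -26 to -21 mm) and a back block from x = +22 mm, 8 mm higher than the prongs, keep the collar from sliding off. Post behind at x = 36 to 48 mm. Origin on the worktop under the seat
- fork_seat (a point): seat of the collar: midway between the prongs at the level of their tops, 148 mm above the worktop; the collar's underside rests here (it has 7 mm of play along x either way). To take the brush lift it at least 6 mm and draw it out toward the stand's -x; hang it back the opposite way
- oil_can: red pump oil can, 162 mm high, bystander; origin near the centre of its underside
- drill_box: blue steel drill box, 62 x 100 x 60 mm, bystander; origin at the centre of its underside
- tape_measure: yellow tape measure, 31 x 76 x 58 mm, bystander; origin at the centre of its underside
- screw_tin: round tin, 61 mm across, 42 mm high, bystander; origin at the centre of its underside
Not all that is in view belongs to the job. There is more than one size of the brush; the job needs the larger.

How it is judged:
On the way, in this order (a step that is already met when the one before it is completed fails the run):
1. the packing bar lies in the jig's slot, home against the end stop (within 5 mm) (y of packing_bar in the frame of jig between 0.04 and 0.054 m and x of packing_bar in the frame of jig between -0.058 and -0.045 m and z of packing_bar in the frame of jig below 0.005 m and angle between the y axis of packing_bar and the y axis of jig, either way round below 0.12 rad), for 0.2 s.
2. down stroke 1: brush tip within 14 mm of the bore floor (horizontal distance between brush_tip and bore_floor below 0.025 m and angle between brush's own z axis and vertical below 0.4 rad and z of brush_tip in the frame of bore_floor between -0.006 and 0.014 m), for 0.1 s.
3. up stroke 1: brush tip at least 45 mm above the bore floor, over the bore (horizontal distance between brush_tip and bore_floor below 0.025 m and angle between brush's own z axis and vertical below 0.4 rad and z of brush_tip in the frame of bore_floor above 0.045 m), for 0.1 s.
4. down stroke 2: brush tip within 14 mm of the bore floor (all of step 2), for 0.1 s.
5. up stroke 2: brush tip at least 45 mm above the bore floor, over the bore (all of step 3), for 0.1 s.
6. down stroke 3: brush tip within 14 mm of the bore floor (all of step 4), for 0.1 s.
At the end, for the whole second after the job is handed in: The brush hangs upright and at rest by its collar in the fork (collar within 12 mm of the seat, 5 mm in height, tilt under 0.15 rad); the packing bar lies in the slot within 5 mm of the end stop, flat and in line with it; the cylinder stands upright in the jig's pocket (within 12 mm) (all of step 1 and horizontal distance between brush_collar and fork_seat below 0.012 m and z of brush_collar in the frame of fork_seat between -0.004 and 0.005 m and angle between brush's own z axis and vertical below 0.15 rad and linear speed of brush below 0.03 m/s and horizontal distance between cylinder and jig below 0.012 m and angle between cylinder's own z axis and vertical below 0.08 rad and z of cylinder in the frame of jig below 0.006 m); the robot touches nothing.
It fails at once if the brush or its stroke presses on the cylinder with more than 30 N (contact force between brush and cylinder above 30 N).
It fails at once if the cylinder is tipped by more than 0.25 rad or lifted more than 15 mm (angle between cylinder's own z axis and vertical above 0.25 rad or z of cylinder in the frame of jig above 0.015 m).
It fails at once if a bystander (oil can, drill box, tape measure, tin) is moved more than 30 mm (distance of any of oil_can, drill_box, tape_measure, screw_tin from where it was at the start of the episode above 0.03 m).
It also fails if it takes over 72 s, if anything falls off the work surface, if the arm or the gripper's body presses on something with over 40 N, if the wrist force passes 120 N, or if a joint passes its speed limit or range.

ROBOT

A 6-joint arm with a two-finger parallel gripper is mounted at the origin on a cart in front of the work surface, level with it; the furniture and walls round the work are solid. World frame = base frame: x ahead of the robot, y to its left, z up, the work surface at z = 0. Lengths are in m, angles in rad, forces in N, time in s.
With the tool pointing down it reaches from about 0.35 to 0.975 m from the base axis. Payload 4.9 kg.
Tool frame: the origin (TCP) lies at the very end of the fingers, on their centre line; the grasp point (between the pads) lies 19 mm behind it; x points along the fingers, y is the direction in which the jaws open and shut, and the axes are right-handed (so a half turn about x gives the same grasp; the last joint's range is limited). The gripper opens to 85 mm and grips with 20 to 120 N. Pads are 22 mm wide; open, the fingers measure 114 mm over their backs; the gripper's body (76 mm by 85 mm) begins 54 mm behind the grasp point. The pads swing forward as they close: fully open they stand 13 mm farther back than shut.
Start: joints at [-1.258, 0.053, 1.613, -0, 1.476, -0.119], TCP at [0.262, -0.568, 0.231] pointing down, gripper open.
Joint ranges: [-3.01, 3.01], [-1.01, 2.22], [0.06, 2.58], [-1.02, 4.17], [0.09, 2.62], [-3.14, 3.14]. Speed limits (rad/s): [2.57, 2.57, 3.14, 3.14, 3.14, 3.14].

INTERFACE

Orientations are given as a unit quaternion [w, x, y, z].
In Python, from plant import manip gives the robot as it stands.
- The arm moves only by the tool play_rows, never from a script. Its argument "plan" is a list of rows, each a list of 5 numbers: the shift along the tool's x, y, z in mm, then the turn about the tool's x in rad, then the closure, from -1 (fully open) to 1 (shut). A call has 1 to 8 rows; each row is the pose to reach, as a shift and turn from the pose commanded when the call began, along the tool's axes at that moment; what a row does not reach only later rows make up. A row lasts 1/8 s, in which the tool goes at most 62.5 mm and 10.7 degrees, less where a joint would pass 70% of its speed; a pose out of reach is approached as far as the arm can. A call with a gripper value outside its range is refused whole. The fingers move at their own pace and stop on an object; the grip force is fixed at half the most. Time passes only in rows, so rows that repeat a pose let the fingers close. It gives the time, the measured TCP pose, the force and the opening at its end, in the units of the state.
- manip.state(): the state, without advancing time (a new reading comes with each control period).
- manip.grab_frame(name): name is "side" or "top"; returns a dict with "img" (384x512x3 uint8, red, green, blue), "range_z" (384x512 float32, m along the optical axis (not along the pixel's ray), 0 where there is no reading), "fx", "fy", "cx", "cy" (pixels), "k1" (the pictures are not rectified: a ray, as slopes to the right and down, at radius r is drawn at 1 + k1 r^2 times it, then the intrinsics apply), "origin" and "rotation" of the camera in the world. Camera axes: x right, y up, looking along -z (the intrinsics and any distortion apply to the point x, -y, -z); pixel columns grow to the right and rows downward; lengths in m; the calibration is good to about 2 mm. A picture is of the moment at which its call begins.
- manip.job_done(): hands the job in, once; it reports no verdict.
The state is a dict: "time": time; "joint_pos": joint angles; "joint_vel": joint speeds; "joint_efforts": joint torques, N m; "tool_pos": TCP position; "tool_rot": TCP orientation; "contact_force": force on the tool from outside, world axes, zero at the start; "ft_torque": the same for the moment, N m; "gripper_width": opening from 0.0 (shut) to 1.0 (fully open).
Only numpy, scipy, OpenCV 4.12 (cv2) and the standard library are available. Lean on these libraries where they do the work, as an engineer would, in place of code of your own. Each camera call takes 0.05 s, during which the arm holds its last target. There are 200 camera calls.

## Working session

There is one attempt and no reset: what is moved stays moved. The work goes in short steps, Python scripts to look and compute and a tool call to move; the robot and the scene stay as the last step left them, time stands still between calls to the robot, and variables do not carry over. Pictures are saved under pics/ and viewed, about 8 in all and at most 12, crops included, and the job is handed in when it is done.

Besides the shell and the picture viewer there is one more tool, called after "Request:" by a JSON object that holds its "api" and its "payload". play_rows: Moves the arm, as the interface text tells. Its arguments: {"type":"object","properties":{"plan":{"type":"array"}},"required":["plan"]}

```bash
ls; mkdir -p pics
python3 - <<'E'
from plant import manip
import cv2,numpy as np
s=manip.state(); print({k:np.round(v,4).tolist() for k,v in s.items()})
for n in("side","top"):
    f=manip.grab_frame(n); cv2.imwrite(f"pics/{n}0.png",cv2.cvtColor(f["img"],cv2.COLOR_RGB2BGR))
    np.savez(f"{n}0.npz",**f)
    print(n,[f[k] for k in("fx","fy","cx","cy","k1")],f["origin"],f["rotation"])
E
```

```text
pics
{'time': 0.0, 'joint_pos': [-1.258, 0.0533, 1.6143, 0.0, 1.476, -0.119], 'joint_vel': [-0.0, -0.0005, -0.0011, 0.0001, 0.001, -0.0], 'joint_efforts': [-0.002, -39.3694, -37.0172, -0.0003, 0.007, -0.0], 'tool_pos': [0.2614, -0.567, 0.2301], 'tool_rot': [-0.1508, -0.6906, -0.1522, 0.6908], 'contact_force': [0.5085, -0.1858, 0.4745], 'ft_torque': [-0.0099, -0.0464, 0.0134], 'gripper_width': 0.9946}
side [358.6342845637482, 358.6342845637482, 258.2156793981787, 190.94616365694023, -0.09886476037273804] [-0.24069725  0.42633683  0.84784151] [-0.53419551 -0.24227375  0.33871014  0.7356725 ]
top [401.74714373522704, 401.74714373522704, 251.7433188121738, 192.17328304536, -0.14195454910525623] [0.44010649 0.15353573 1.29162531] [ 0.71033767  0.04550763 -0.04331186 -0.70105173]
```

View pics/top0.png

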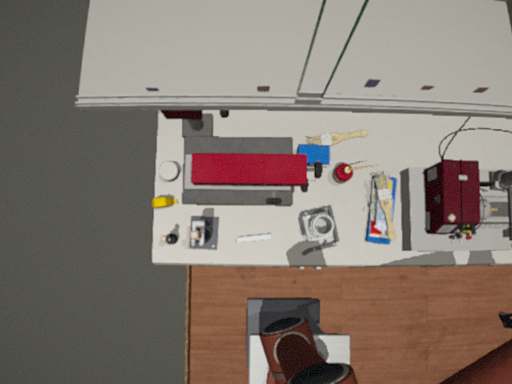

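View pics/side0.png

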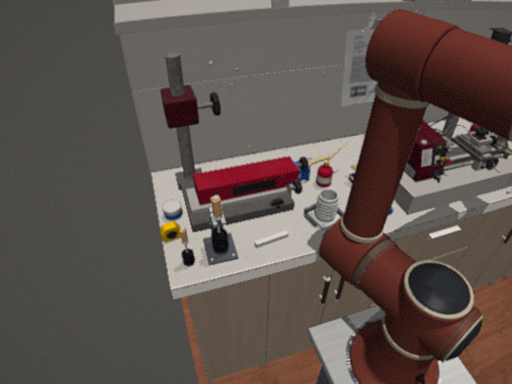

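The top view shows the cylinder in its jig at about (320,226), the bar at (254,238) and the fork stand with the large brush at (203,232). The small brush is at (170,239). The bystanders are the tape (162,201), tin (168,171), drill box (314,154) and oil can (344,172). In the side view the cylinder is at (327,206), the bar at (271,239) and the brush handle at (216,205).

```bash
cat > h.py <<'E'
import numpy as np,cv2
from scipy.spatial.transform import Rotation as R
def rot(q): return R.from_quat([q[1],q[2],q[3],q[0]])
def rays(f,uv):
    K=np.array([[f["fx"],0,f["cx"]],[0,f["fy"],f["cy"]],[0,0,1]],float)
    p=cv2.undistortPoints(np.array(uv,float).reshape(-1,1,2),K,np.array([float(f["k1"]),0,0,0])).reshape(-1,2)
    return rot(f["rotation"]).apply(np.c_[p[:,0],-p[:,1],-np.ones(len(p))])
def onplane(f,uv,z):
    d=rays(f,uv); o=np.array(f["origin"]); return o+d*((z-o[2])/d[:,2])[:,None]
def cloud(f):
    h,w=f["range_z"].shape; u,v=np.meshgrid(np.arange(w),np.arange(h))
    d=rays(f,np.c_[u.ravel(),v.ravel()])
    P=np.array(f["origin"])+d*f["range_z"].reshape(-1,1)
    P[f["range_z"].ravel()==0]=np.nan
    return P.reshape(h,w,3)
def grab(n):
    from plant import manip
    return manip.grab_frame(n)
def crop(f,x0,y0,x1,y1,s,name):
    cv2.imwrite(name,cv2.resize(cv2.cvtColor(f["img"][y0:y1,x0:x1],cv2.COLOR_RGB2BGR),None,fx=s,fy=s,interpolation=cv2.INTER_CUBIC))
E
python3 - <<'E'
from h import *
t=dict(np.load("top0.npz")); s=dict(np.load("side0.npz"))
a=cv2.resize(cv2.cvtColor(t["img"][195:265,150:350],cv2.COLOR_RGB2BGR),(800,280),interpolation=cv2.INTER_CUBIC)
b=cv2.resize(cv2.cvtColor(s["img"][180:270,160:360],cv2.COLOR_RGB2BGR),(800,300),interpolation=cv2.INTER_CUBIC)
b=cv2.resize(cv2.cvtColor(s["img"][185:265,160:360],cv2.COLOR_RGB2BGR),(800,320),interpolation=cv2.INTER_CUBIC)
cv2.imwrite("pics/c0.png",np.vstack([a,b]))
C=cloud(t); S=cloud(s)
for n,(u,v) in dict(bar=(254,238),stand=(203,232),jig=(320,226),tin=(168,171),tape=(160,201),drill=(314,154),oil=(344,172),table=(270,215)).items(): print(n,C[v,u].round(3))
for n,(u,v) in dict(handle=(216,205),bar=(271,239),cyl=(327,195)).items(): print(n,S[v,u].round(3))
E
```

```text
bar [0.455 0.15  0.018]
stand [0.469 0.295 0.147]
jig [ 0.496 -0.061  0.011]
tin [0.662 0.425 0.043]
tape [0.564 0.442 0.063]
drill [ 0.719 -0.035  0.061]
oil [ 0.658 -0.123  0.091]
table [0.53  0.099 0.002]
handle [0.451 0.313 0.201]
bar [0.45  0.153 0.012]
cyl [ 0.519 -0.064  0.077]
```

View pics/c0.png

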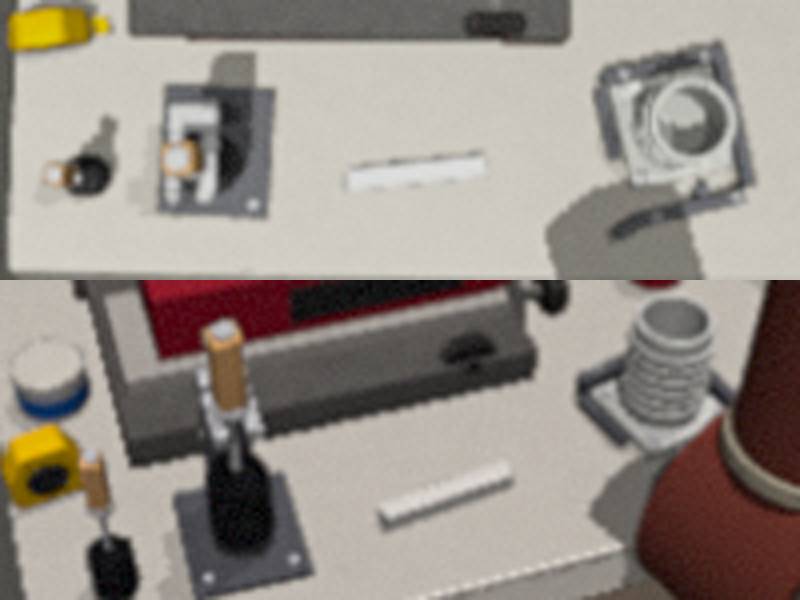

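The crop shows the jig turned slightly. Its slot is on the side nearer the robot and opens to the left (+y), with the flared fence end at about crop (612,235). The bar is at crop (415,170), nearly in line with the slot. The fork opens toward the robot with the handle at (180,157), and the small brush is to the left of it.

Run:
```python
from h import *
t=dict(np.load("top0.npz")); s=dict(np.load("side0.npz"))
C=cloud(t); S=cloud(s)
print("table noise", np.nanstd(C[205:215,255:285,2]),np.nanmean(C[205:215,255:285,2]),np.nanmean(S[250:256,300:310,2]))
def box(P,x0,x1,y0,y1,z0,z1):
    P=P.reshape(-1,3); m=(P[:,0]>x0)&(P[:,0]<x1)&(P[:,1]>y0)&(P[:,1]<y1)&(P[:,2]>z0)&(P[:,2]<z1); return P[m]
def rect(P,n):
    (c,sz,a)=cv2.minAreaRect((P[:,:2]*1000).astype(np.float32)); print(n,len(P),np.round(c,1),np.round(sz,1),round(a,1),"z",np.median(P[:,2]).round(4))
for n,D in(("top",C),("side",S)):
    print(n)
    P=box(D,.4,.52,.05,.24,.008,.03); rect(P,"bar")
    c=P[:,:2]-P[:,:2].mean(0); w=np.linalg.svd(c,full_matrices=False)[2][0]; print(" bar ang from y",np.degrees(np.arctan2(-w[0]*np.sign(w[1]),abs(w[1]))).round(2),P.mean(0).round(4))
    P=box(D,.38,.6,-.17,.05,.018,.03); rect(P,"fence")
    P=box(D,.38,.6,-.17,.05,.095,.12)
    if len(P)>5:
        rect(P,"rim"); A=np.c_[2*P[:,:2],np.ones(len(P))]; q=np.linalg.lstsq(A,(P[:,:2]**2).sum(1),rcond=None)[0]; print(" circ",q[:2],np.sqrt(q[2]+q[:2]@q[:2]))
    P=box(D,.4,.6,.2,.4,.18,.25); 
    rect(P,"handle"); print(P[:,2].max())
    P=box(D,.4,.6,.2,.4,.14,.165); rect(P,"fork")
# zoomed depth of jig, top view
z=np.clip(np.nan_to_num(C[195:262,285:350,2])*1000/30*255,0,255).astype(np.uint8)
z=cv2.resize(z,None,fx=8,fy=8,interpolation=cv2.INTER_NEAREST)
im=cv2.resize(cv2.cvtColor(t["img"][195:262,285:350],cv2.COLOR_RGB2BGR),None,fx=8,fy=8,interpolation=cv2.INTER_CUBIC)
im=cv2.convertScaleAbs(im,alpha=1.6)
o=np.hstack([cv2.cvtColor(z,cv2.COLOR_GRAY2BGR),im]); o=cv2.resize(o,None,fx=.76,fy=.76); cv2.imwrite("pics/jig.png",o);print(o.shape)
```

```text
table noise 0.010601953899867973 0.004114934142937098 -0.001788238450276558
top
bar 181 [470.3 130.2] [ 60.1 154. ] 31.1 z 0.016
 bar ang from y 8.14 [0.4554 0.1504 0.0161]
fence 393 [482.8 -51. ] [131.1 121.4] 13.0 z 0.0245
rim 117 [495.6 -52.9] [62.  59.3] 74.2 z 0.1052
 circ [ 0.49533521 -0.05287503] 0.028844220198986015
handle 65 [460.3 309.9] [18.7 17.7] 4.4 z 0.2173
0.22520153714245827
fork 210 [470.2 310.6] [34.3 70.9] 88.7 z 0.1523
side
bar 192 [455.1 149.2] [ 19.5 112.2] 7.4 z 0.0155
 bar ang from y 6.49 [0.4534 0.1504 0.015 ]
fence 147 [505.7 -36.6] [164.5 127. ] 19.6 z 0.0237
rim 136 [494.  -52.7] [61.  62.9] 79.0 z 0.1025
 circ [ 0.49395812 -0.05220437] 0.02913698147422589
handle 141 [458.1 311.2] [22.8 21.6] 10.7 z 0.2072
0.22350086114977552
fork 140 [468.3 310.5] [34.5 73.9] 88.2 z 0.1509
(407, 790, 3)
```

View pics/jig.png

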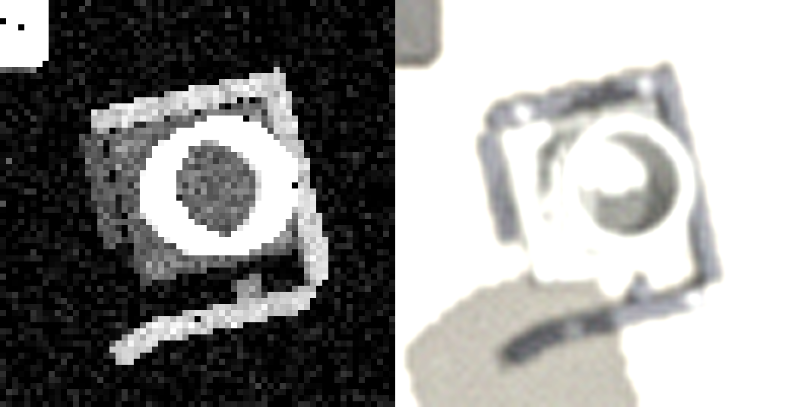

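The depth crop (8x) shows the jig clearly. The front fence runs from (310,295) to the flare tip at (120,350), the end stop is at (250,290), and the back fence and the -y fence join at (280,80). I'll fit the yaw and offsets from these fence-top points.

Run:
```python
from h import *
C=cloud(dict(np.load("top0.npz"))); S=cloud(dict(np.load("side0.npz")))
P=C.reshape(-1,3); 
c0=np.array([.4947,-.0526])
def loc(P,a):
    q=P[:,:2]-c0; return np.c_[q@[np.cos(a),np.sin(a)], q@[-np.sin(a),np.cos(a)]]*1000
near=P[(np.abs(P[:,0]-.49)<.12)&(np.abs(P[:,1]+.05)<.12)]
F=near[(near[:,2]>.018)&(near[:,2]<.031)]
Ft=near[(near[:,2]>.006)&(near[:,2]<.0165)]
a=np.radians(12)
for _ in range(4):
    L=loc(F,a)
    sel=[("front",0,(L[:,0]<-55)&(L[:,1]<38)&(L[:,1]>-45)),("back",0,(L[:,0]>38)&(abs(L[:,1])<38)),("-y",1,(L[:,1]<-40)&(L[:,0]>-50)&(L[:,0]<38))]
    d=[]
    for n,k,m in sel:
        Q=L[m]; p=np.polyfit(Q[:,1-k],Q[:,k],1); d.append(p[0]*(-1 if k==0 else 1)); 
        print(n,m.sum(),"tilt deg",np.degrees(d[-1]).round(2),"range",np.percentile(Q[:,k],[5,50,95]).round(1),"mean",Q[:,k].mean().round(1))
    print(np.degrees(a)); a+=np.mean(d)
Lf=loc(Ft,a); m=(np.abs(Lf[:,0])<75)&(np.abs(Lf[:,1])<75)
st=m&(Lf[:,0]<-46)&(Lf[:,0]>-58); print("stop",Lf[st].round(0)[:30].tolist())
foot=m&(Lf[:,0]>-46)&(Lf[:,0]<46)&(Lf[:,1]<70)
print("foot pct",np.percentile(Lf[foot],[1,3,50,97,99],axis=0).round(1).tolist())
for k in(0,1):print(np.histogram(Lf[foot][:,k],np.arange(-48,76,4)))
L=loc(F,a); print("flare end",L[(L[:,0]<-55)][:,1].max(),"min",L.min(0),L.max(0))
# bar outline
for D in(C,S):
    Q=D.reshape(-1,3);Q=Q[(abs(Q[:,0]-.455)<.04)&(abs(Q[:,1]-.15)<.08)&(Q[:,2]>.012)&(Q[:,2]<.022)]
    (c,sz,an)=cv2.minAreaRect((Q[:,:2]*1000).astype(np.float32)); print("bar",c,sz,an)
```

```text
front 101 tilt deg 0.59 range [-70.1 -64.5 -59.2] mean -64.7
back 89 tilt deg 1.29 range [42.8 48.2 53.8] mean 48.4
-y 91 tilt deg 1.43 range [-55.9 -51.1 -44.9] mean -50.7
12.000000000000002
front 99 tilt deg -0.39 range [-70.1 -64.4 -59.3] mean -64.7
back 89 tilt deg -0.2 range [43.2 48.4 53.8] mean 48.4
-y 92 tilt deg 0.11 range [-56.  -50.8 -44.6] mean -50.6
13.102194580597796
front 99 tilt deg -0.23 range [-70.2 -64.4 -59.2] mean -64.7
back 89 tilt deg -0.05 range [43.1 48.4 53.7] mean 48.4
-y 92 tilt deg 0.27 range [-56.  -50.8 -44.7] mean -50.6
12.941930692929096
front 99 tilt deg -0.23 range [-70.2 -64.4 -59.2] mean -64.7
back 89 tilt deg -0.04 range [43.1 48.4 53.7] mean 48.4
-y 92 tilt deg 0.27 range [-56.  -50.8 -44.8] mean -50.6
12.938319601952758
stop [[-48.0, -45.0], [-48.0, -16.0], [-49.0, -20.0], [-55.0, -45.0], [-49.0, -7.0], [-51.0, -15.0], [-58.0, -45.0], [-52.0, -6.0], [-55.0, -18.0], [-52.0, 10.0], [-57.0, -14.0], [-51.0, 59.0], [-58.0, 57.0]]
foot pct [[-39.8, -45.5], [-38.8, -43.8], [2.7, 9.4], [40.3, 53.9], [41.1, 55.2]]
(array([ 1,  3, 31, 24,  8, 12, 14, 16,
[... 180 characters left out ...]
,   8,  12,  16,  20,  24,  28,  32,  36,  40,  44,  48,  52,
        56,  60,  64,  68,  72]))
(array([ 8, 10,  5,  6,  7, 12, 15, 22, 16, 23, 22, 22, 16, 18, 11,  8, 11,
        9, 15, 21, 24, 33, 19, 20, 23, 23,  0,  1,  0,  0]), array([-48, -44, -40, -36, -32, -28, -24, -20, -16, -12,  -8,  -4,   0,
         4,   8,  12,  16,  20,  24,  28,  32,  36,  40,  44,  48,  52,
        56,  60,  64,  68,  72]))
flare end 64.87267084732986 min [-76.83377272 -56.48206214] [88.75913681 94.43722973]
bar (454.8580322265625, 150.934814453125) (16.070472717285156, 110.05696105957031) 7.0484490394592285
bar (455.13494873046875, 148.9971160888672) (19.478618621826172, 111.7665786743164) 7.403809547424316
```

Fit results: jig yaw is about 12.95° with origin near (0.4947, -0.0534), and the fence offsets and stop (y about -6.5) agree with the given sizes. The bar measures 110 x 16 at (0.455, 0.150) with yaw 7.2°. The rim centre is (0.4947, -0.0526) at z 0.104. The brush handle is near (0.459, 0.311), top at 0.223. Next I'll plan the grip on the +y end of the bar.

```bash
cat >> h.py <<'E'
A=np.radians(12.95); JO=np.array([.4947,-.0534])
def jig(x,y): return JO+np.array([x*np.cos(A)-y*np.sin(A),x*np.sin(A)+y*np.cos(A)])/1000
def injig(p): q=(np.asarray(p)[:2]-JO)*1000; return np.array([q@[np.cos(A),np.sin(A)],q@[-np.sin(A),np.cos(A)]])
def move(p,jaw):
    """shift mm in tool axes and turn to reach TCP p (m) with jaw axis at world angle jaw (deg, mod 180)"""
    from plant import manip
    s=manip.state(); r=rot(s["tool_rot"]); M=r.as_matrix()
    d=r.inv().apply(np.array(p)-s["tool_pos"])*1000
    cur=np.degrees(np.arctan2(M[1,1],M[0,1])); dw=(jaw-cur+90)%180-90
    # tool x points down -> turn about it is minus the world turn
    print("t",round(s["time"],2),"pos",np.round(s["tool_pos"],4),"jaw",round(cur,2),"down",M[:,0].round(3),"grip",round(s["gripper_width"],3),"F",np.round(s["contact_force"],1),"q6",round(s["joint_pos"][5],2))
    print("  shift mm",d.round(1),"turn",round(-np.radians(dw),3))
E
python3 - <<'E'
from h import *
b=np.array([.455,.150]); a=np.radians(7.2); g=b+.037*np.array([-np.sin(a),np.cos(a)]); print("grip",g)
move([*g,.10],7.2); move([*g,.002],7.2)
print("mouth",jig(-51.5,42),"home",jig(-51.5,49),"gripper at home",jig(-51.5,86))
E
```

```text
grip [0.45036267 0.18670824]
t 0.1 pos [ 0.2614 -0.5671  0.2302] jaw -65.26 down [-0.001  0.002 -1.   ] grip 0.999 F [ 0.3  0.  -0.4] q6 -0.12
  shift mm [ 131.4 -605.3 -487.1] turn -1.265
t 0.1 pos [ 0.2614 -0.5671  0.2302] jaw -65.26 down [-0.001  0.002 -1.   ] grip 0.999 F [ 0.3  0.  -0.4] q6 -0.12
  shift mm [ 229.4 -605.1 -487. ] turn -1.265
mouth [ 0.43509762 -0.02400941] home [ 0.43352892 -0.01718745] gripper at home [0.42523719 0.01887149]
```

Request:
{"api": "play_rows", "payload": {"plan": [[0,-605,-487,-1.265,-1],[0,-605,-487,-1.265,-1],[0,-605,-487,-1.265,-1],[0,-605,-487,-1.265,-1],[0,-605,-487,-1.265,-1],[0,-605,-487,-1.265,-1],[0,-605,-487,-1.265,-1],[0,-605,-487,-1.265,-1]]}}

```text
time: 1.1
tool_pos: [0.3832, -0.0807, 0.231]
tool_rot: [0.531, 0.468, 0.53, -0.467]
contact_force: [1.1, -0.6, -1.3]
gripper_width: 0.999
```

```bash
python3 -c "
from h import *
move([.4504,.1867,.1],7.2)"
```

```text
t 1.1 pos [ 0.3832 -0.0807  0.231 ] jaw 7.23 down [ 0.001 -0.    -1.   ] grip 0.999 F [ 1.1 -0.6 -1.3] q6 -0.52
  shift mm [ 131.   100.3 -256.8] turn 0.0
```

Request:
{"api": "play_rows", "payload": {"plan": [[0,100,-257,0,-0.2],[0,100,-257,0,-0.2],[0,100,-257,0,-0.2],[0,100,-257,0,-0.2],[0,100,-257,0,-0.2],[60,100,-257,0,-0.2],[120,100,-257,0,-0.2],[120,100,-257,0,-0.2]]}}

```text
time: 2.1
tool_pos: [0.4454, 0.1838, 0.1055]
tool_rot: [0.528, 0.464, 0.533, -0.471]
contact_force: [0.8, -0.1, 0.1]
gripper_width: 0.599
```

Run:
```python
from h import *
move([.4504,.1867,.002],7.2)
f=grab("top"); crop(f,215,190,355,270,5,"pics/g1.png")
```

```text
t 2.1 pos [0.4454 0.1838 0.1055] jaw 7.24 down [-0.013 -0.003 -1.   ] grip 0.599 F [ 0.8 -0.1  0.1] q6 0.11
  shift mm [103.4   6.6  -2.3] turn 0.001
```

View pics/g1.png

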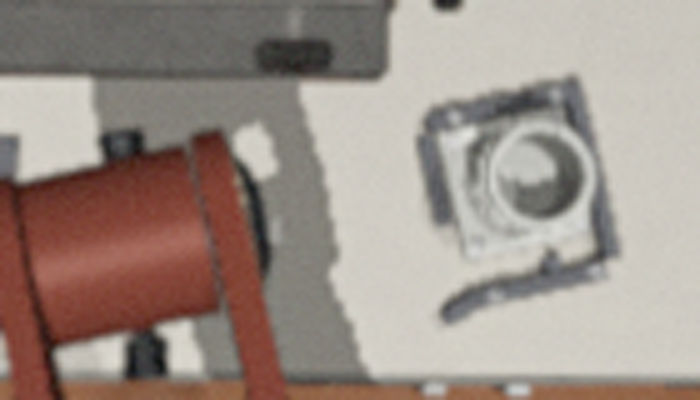

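The arm hides the bar at this point, but the jig is now out of shadow, with its stop at (550,262) and the flare tip at (450,312). Now I'll descend.

Request:
{"api": "play_rows", "payload": {"plan": [[50,5,-2,0,-0.2],[90,5,-2,0,-0.2],[96,5,-2,0,-0.2],[96,5,-2,0,-0.2],[96,5,-2,0,-0.2]]}}

```text
time: 2.78
tool_pos: [0.4573, 0.188, 0.0184]
tool_rot: [0.532, 0.469, 0.529, -0.466]
contact_force: [-0.4, 0.5, -0.1]
gripper_width: 0.599
```

Run:
```python
from h import *
move([.4504,.1867,.002],7.2)
```

```text
t 2.77 pos [0.4573 0.188  0.0184] jaw 7.22 down [ 0.005  0.001 -1.   ] grip 0.599 F [-0.4  0.5 -0.1] q6 0.11
  shift mm [16.3 -7.1  0.5] turn 0.0
```

Request:
{"api": "play_rows", "payload": {"plan": [[7,-6,0,0,-0.2],[14,-6,0,0,-0.2],[14,-6,0,0,-0.2],[14,-6,0,0,-0.2]]}}

```text
time: 3.28
tool_pos: [0.4489, 0.1867, 0.0011]
tool_rot: [0.53, 0.467, 0.531, -0.468]
contact_force: [0.4, -0.3, -0.1]
gripper_width: 0.599
```

Run:
```python
from h import *
move([.4504,.1867,.002],7.2)
```

```text
t 3.27 pos [0.4489 0.1867 0.0011] jaw 7.22 down [-0. -0. -1.] grip 0.599 F [ 0.4 -0.3 -0.1] q6 0.11
  shift mm [-0.9  1.5  0.2] turn 0.0
```

Request:
{"api": "play_rows", "payload": {"plan": [[-1.5,0,0,0,1],[-1.5,0,0,0,1],[-1.5,0,0,0,1],[-1.5,0,0,0,1],[-1.5,0,0,0,1],[-1.5,0,0,0,1]]}}

```text
time: 4.03
tool_pos: [0.4497, 0.1869, 0.0035]
tool_rot: [0.531, 0.468, 0.53, -0.467]
contact_force: [1.1, -0.4, 5.9]
gripper_width: 0.167
```

Run:
```python
from h import *
move([*jig(-51.5,66+86),.006],12.95)
f=grab("side"); crop(f,215,190,345,290,5,"pics/g2.png")
f=grab("top"); np.savez("top1.npz",**f)
```

```text
t 4.03 pos [0.4497 0.1869 0.0035] jaw 7.22 down [ 0.002  0.    -1.   ] grip 0.167 F [ 1.1 -0.4  5.9] q6 0.11
  shift mm [ -2.6 -52.   98. ] turn -0.1
```

View pics/g2.png

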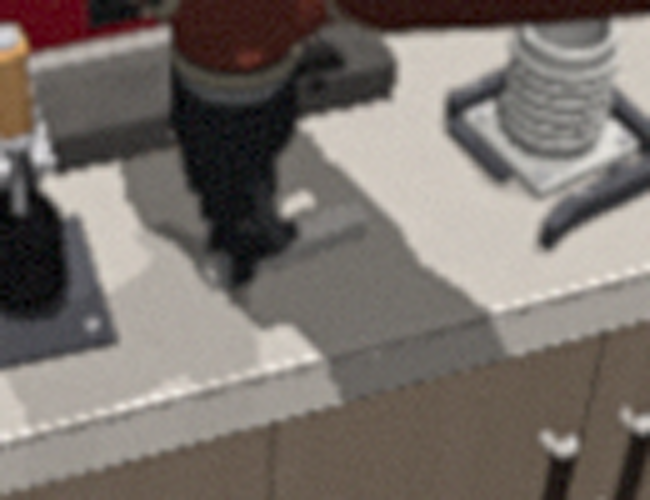

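The jaws hold the +y end of the bar at about (255,255). The opening reads 0.167, which fits a 16 mm bar, and the bar points to (360,225). Next I'll lift slightly, turn to the jig yaw and line up in front of the mouth.

Run:
```python
from h import *
move([*jig(-51.3,165),.007],12.95)
```

```text
t 4.12 pos [0.4497 0.1869 0.0035] jaw 7.22 down [ 0.001  0.    -1.   ] grip 0.168 F [0.3 0.8 5.3] q6 0.11
  shift mm [ -3.6 -53.1  85. ] turn -0.1
```

Request:
{"api": "play_rows", "payload": {"plan": [[-4,0,0,0,1],[-4,-20,25,-0.05,1],[-4,-40,60,-0.1,1],[-4,-53,85,-0.1,1],[-4,-53,85,-0.1,1],[-4,-53,85,-0.1,1],[-4,-53,85,-0.1,1],[-4,-53,85,-0.1,1]]}}

```text
time: 5.12
tool_pos: [0.4072, 0.0963, 0.0068]
tool_rot: [0.553, 0.44, 0.553, -0.44]
contact_force: [-0.4, 0.3, -0.9]
gripper_width: 0.168
```

Run:
```python
from h import *
move([*jig(-51.3,165),.007],12.95)
f=grab("top"); g=grab("side"); np.savez("top2.npz",**f); np.savez("side2.npz",**g)
for n,F in(("top",f),("side",g)):
    Q=cloud(F).reshape(-1,3); L=np.array([injig(p) for p in Q]); 
    m=(L[:,1]>66)&(L[:,1]<140)&(abs(L[:,0]+51)<25)&(Q[:,2]>.011)&(Q[:,2]<.030)
    print(n,m.sum())
    if m.sum()>10:
        for lo in range(64,140,10):
            k=m&(L[:,1]>=lo)&(L[:,1]<lo+10)
            if k.sum(): print(lo,k.sum(),L[k,0].mean().round(1),L[k,0].min().round(1),L[k,0].max().round(1),np.median(Q[k,2]).round(4))
        print("end y",L[m,1].min())
a=cv2.resize(cv2.cvtColor(f["img"][190:270,250:350],cv2.COLOR_RGB2BGR),(400,320),interpolation=cv2.INTER_CUBIC)
b=cv2.resize(cv2.cvtColor(g["img"][190:270,250:350],cv2.COLOR_RGB2BGR),(400,320),interpolation=cv2.INTER_CUBIC)
cv2.imwrite("pics/g3.png",np.hstack([a,b]))
```

```text
t 5.12 pos [0.4072 0.0963 0.0068] jaw 13.01 down [-0.  0. -1.] grip 0.168 F [-0.4  0.3 -0.9] q6 -0.17
  shift mm [-0.2  0.4  0.5] turn 0.001
top 0
side 42
64 4 -71.8 -73.3 -68.9 0.0184
74 14 -52.0 -59.5 -42.9 0.0181
84 13 -53.2 -60.3 -43.8 0.0185
94 11 -51.1 -60.2 -44.4 0.0194
end y 67.40360694428924
```

View pics/g3.png

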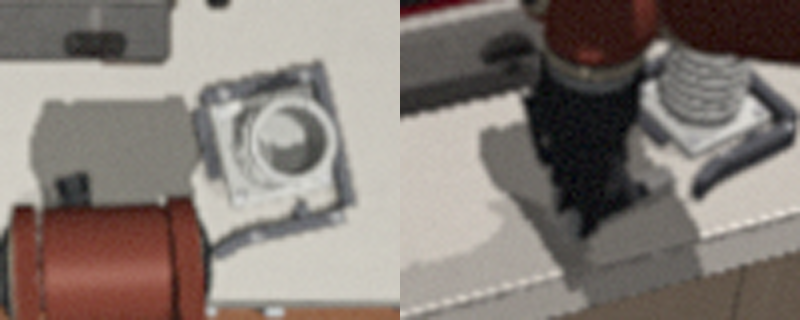

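The side view shows the bar held in line with the slot, from (600,240) toward the flare tip at (705,190). The bar's mean jig x is about -52, uniform along its length, and its front end is about 10 mm short of the flare. Inserting now.

Request:
{"api": "play_rows", "payload": {"plan": [[2,0,6,0,1],[2.5,0,14,0,1],[2.5,0,22,0,1],[2.5,0,30,0,1],[2.5,0,38,0,1],[2.5,0,45,0,1],[2.5,0,45,0,1]]}}

```text
time: 6.1
tool_pos: [0.4173, 0.0514, 0.0044]
tool_rot: [0.553, 0.441, 0.553, -0.441]
contact_force: [-0.4, 0.5, -0.7]
gripper_width: 0.164
```

Run:
```python
from h import *
from plant import manip
move([*jig(-51.3,86),.0045],12.95); s=manip.state(); print(injig(s["tool_pos"]),np.round(s["ft_torque"],2))
```

```text
t 6.1 pos [0.4173 0.0514 0.0044] jaw 12.89 down [ 0.  0. -1.] grip 0.164 F [-0.4  0.5 -0.7] q6 -0.28
  shift mm [-0.1  0.6 33.5] turn -0.001
[-51.90394369 119.49242883] [ 0.02  0.01 -0.01]
```

Request:
{"api": "play_rows", "payload": {"plan": [[0,0.5,8,0,1],[0,0.5,16,0,1],[0,0.5,22,0,1],[0,0.5,27,0,1],[0,0.5,30,0,1],[0,0.5,32,0,1],[0,0.5,32,0,1]]}}

```text
time: 6.98
tool_pos: [0.4248, 0.0208, 0.0043]
tool_rot: [0.553, 0.44, 0.553, -0.44]
contact_force: [0.3, -0.8, -1.4]
gripper_width: 0.167
```

Run:
```python
from h import *
from plant import manip
move([*jig(-51.3,86),.0045],12.95); s=manip.state(); print(injig(s["tool_pos"]),np.round(s["ft_torque"],2))
```

```text
t 6.97 pos [0.4248 0.0208 0.0043] jaw 12.94 down [-0.  0. -1.] grip 0.167 F [ 0.3 -0.8 -1.4] q6 -0.35
  shift mm [-0.2  0.2  2. ] turn -0.0
[-51.53058724  87.95725665] [ 0.11 -0.03 -0.02]
```

Still free, so I'll creep forward until the stop pushes back.

Request:
{"api": "play_rows", "payload": {"plan": [[0,0,1,0,1],[0,0,2,0,1],[0,0,3,0,1],[0,0,4,0,1],[0,0,4,0,1]]}}

```text
time: 7.6
tool_pos: [0.425, 0.0194, 0.0041]
tool_rot: [0.551, 0.442, 0.555, -0.439]
contact_force: [-1.3, 11.8, 1.2]
gripper_width: 0.164
```

Run:
```python
from h import *
from plant import manip
move([*jig(-51.3,86),.0045],12.95); s=manip.state(); print(injig(s["tool_pos"]),np.round(s["ft_torque"],2))
```

```text
t 7.6 pos [0.425  0.0194 0.0041] jaw 12.89 down [-0.002  0.006 -1.   ] grip 0.164 F [-1.3 11.8  1.2] q6 -0.36
  shift mm [-0.4  0.3  0.5] turn -0.001
[-51.59664648  86.51627332] [1.81 0.27 0.07]
```

Stop contact: 12 N at tool jig y 86.5, against an expected 86 or so. Releasing and lifting.

Request:
{"api": "play_rows", "payload": {"plan": [[0,0,-3,0,0.6],[0,0,-3,0,0.2],[0,0,-3,0,0],[0,0,-3,0,0],[-30,0,-3,0,0],[-80,0,-3,0,0],[-140,0,-10,0,0],[-195,0,-70,0,0]]}}

```text
time: 8.6
tool_pos: [0.4144, 0.0707, 0.19]
tool_rot: [0.553, 0.443, 0.551, -0.441]
contact_force: [0.7, -0.0, -0.4]
gripper_width: 0.496
```

Run:
```python
from h import *
move([*jig(-51.3,86),.0045],12.95)
```

```text
t 8.6 pos [0.4144 0.0707 0.19  ] jaw 12.68 down [ 0.004 -0.001 -1.   ] grip 0.496 F [ 0.7 -0.  -0.4] q6 -0.23
  shift mm [185.6  -1.3  52.7] turn -0.005
```

Run:
```python
from h import *
def rect(P,n):
    (c,sz,a)=cv2.minAreaRect((P[:,:2]*1000).astype(np.float32)); print(n,len(P),np.round(c,1),np.round(sz,1),round(a,1))
for n in("top0","top1","top2","side0","side2"):
    f=dict(np.load(n+".npz")); D=cloud(f); I=f["img"].astype(int)
    reg=(abs(D[...,0]-.47)<.1)&(abs(D[...,1]-.305)<.075)
    wood=reg&(D[...,2]>.165)&(D[...,2]<.235)&(I[...,0]-I[...,2]>15)
    top=reg&(D[...,2]>.211)&(D[...,2]<.235)
    fork=reg&(D[...,2]>.138)&(D[...,2]<.165)&(abs(I[...,0]-I[...,2])<25)
    print(n); rect(D[top],"handle top"); print("  mean",D[top].mean(0).round(4))
    rect(D[fork],"fork"); print("  mean",D[fork].mean(0).round(4),"zpct",np.percentile(D[fork][:,2],[5,50,95]).round(3))
    foot=reg&(D[...,2]>-.002)&(D[...,2]<.022)&(I.sum(2)<330)&(I.sum(2)>120)
    rect(D[foot],"foot")
    print("  hi behind",np.nanmax(np.where(reg&(D[...,0]>.495)&(D[...,0]<.525),D[...,2],np.nan)))
```

```text
top0
handle top 49 [461.1 310.5] [16.1 16.7] 1.3
  mean [0.4611 0.3103 0.2195]
fork 202 [470.2 310.6] [34.3 70.9] 88.7
  mean [0.4771 0.3086 0.1523] zpct [0.145 0.152 0.159]
foot 221 [474.2 308.2] [99.4 80.7] 1.1
  hi behind 0.15933728175879236
top1
handle top 48 [461.2 310.4] [16.1 16.5] 1.3
  mean [0.4613 0.3104 0.2194]
fork 202 [469.8 309.4] [70.9 34.5] 1.0
  mean [0.4771 0.3085 0.1524] zpct [0.146 0.153 0.159]
foot 244 [473.4 310.5] [ 80.8 100.7] 87.9
  hi behind 0.1609903847416474
top2
handle top 51 [461.1 309.8] [16.1 18.7] 1.0
  mean [0.461  0.31   0.2189]
fork 203 [469.9 309.5] [71.  35.1] 0.7
  mean [0.4769 0.3085 0.1528] zpct [0.145 0.153 0.16 ]
foot 200 [476.  304.8] [98.  79.5] 5.4
  hi behind 0.1607544368583722
side0
handle top 59 [457.2 311.3] [22.  20.6] 6.5
  mean [0.457  0.3119 0.218 ]
fork 124 [468.3 310.5] [34.6 74. ] 88.4
  mean [0.4566 0.3147 0.1499] zpct [0.143 0.15  0.157]
foot 592 [489.2 306.8] [148.3 148.4] 88.7
  hi behind 0.15649910979636128
side2
handle top 61 [459.9 311. ] [22.2 20.8] 6.8
  mean [0.4571 0.3114 0.2176]
fork 128 [467.7 310.7] [34.3 72.3] 88.2
  mean [0.4565 0.3148 0.1501] zpct [0.142 0.15  0.157]
foot 587 [489.4 305.2] [147.4 148.2] 0.2
  hi behind 0.1587025907493247
```

The fork is 71–74 mm long and 34 mm wide, centred at x 0.469. That puts the seat at about (0.458, 0.3105) with yaw near 0, and the handle at (0.459, 0.311). Now I'll go above the brush with the jaws along y.

Run:
```python
from h import *
move([.459,.3107,.27],89.5)
```

```text
t 8.6 pos [0.4144 0.0707 0.19  ] jaw 12.68 down [ 0.004 -0.001 -1.   ] grip 0.496 F [ 0.7 -0.  -0.4] q6 -0.23
  shift mm [ -79.9   96.6 -224.2] turn -1.341
```

Request:
{"api": "play_rows", "payload": {"plan": [[-60,0,0,-0.17,0],[-80,20,-40,-0.35,0],[-80,45,-95,-0.53,0],[-80,70,-150,-0.71,0],[-80,90,-200,-0.89,0],[-80,97,-224,-1.07,0],[-80,97,-224,-1.25,0],[-80,97,-224,-1.341,0]]}}

```text
time: 9.6
tool_pos: [0.4574, 0.3119, 0.2662]
tool_rot: [0.707, -0.0, 0.707, -0.0]
contact_force: [0.8, -0.6, -0.2]
gripper_width: 0.5
```

Request:
{"api": "play_rows", "payload": {"plan": [[0,0,0,0,0],[0,0,0,0,0]]}}

```text
time: 9.85
tool_pos: [0.4575, 0.3114, 0.2665]
tool_rot: [0.707, 0.002, 0.707, -0.002]
contact_force: [-0.1, -0.5, -0.6]
gripper_width: 0.503
```

Run:
```python
from h import *
move([.459,.3107,.171],89.5)
f=grab("top"); g=grab("side"); np.savez("top3.npz",**f); np.savez("side3.npz",**g)
for n,F in(("top",f),("side",g)):
    Q=cloud(F).reshape(-1,3); Q=Q[(abs(Q[:,0]-.45)<.12)&(abs(Q[:,1]-.03)<.12)]; L=np.array([injig(p) for p in Q]); 
    m=(L[:,1]>66)&(L[:,1]<140)&(abs(L[:,0]+51)<25)&(Q[:,2]>.009)&(Q[:,2]<.022)
    if m.sum()>10: print(n,m.sum(),"bar far end y",np.sort(L[m,1])[-4:],"x",L[m,0].mean(),np.percentile(L[m,0],[5,95]),"z",np.median(Q[m,2]))
a=cv2.resize(cv2.cvtColor(f["img"][190:270,270:350],cv2.COLOR_RGB2BGR),(400,400),interpolation=cv2.INTER_CUBIC)
b=cv2.resize(cv2.cvtColor(g["img"][160:260,170:270],cv2.COLOR_RGB2BGR),(400,400),interpolation=cv2.INTER_CUBIC)
cv2.imwrite("pics/g4.png",np.hstack([a,b]))
```

```text
t 9.85 pos [0.4575 0.3114 0.2665] jaw 89.69 down [-0. -0. -1.] grip 0.503 F [-0.1 -0.5 -0.6] q6 -1.1
  shift mm [95.5 -0.7  1.5] turn 0.003
top 61 bar far end y [102.23279116 103.19505925 103.50078207 104.15247186] x -50.19749548026661 [-57.5881278  -43.35690861] z 0.01664115097998553
side 61 bar far end y [103.76589713 104.03254337 104.14861459 104.34199042] x -54.076418833811424 [-60.38353772 -45.24344503] z 0.015527799304284606
```

View pics/g4.png

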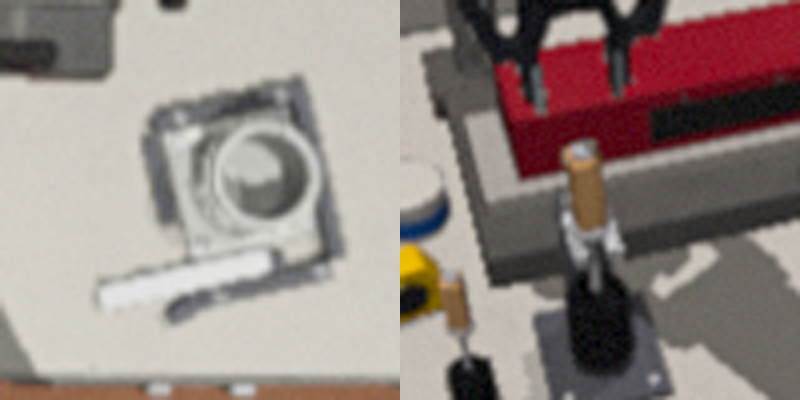

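The bar (left crop) lies in the slot against the stop, with its outer end at jig y 104 as expected for home. In the right crop the fingers straddle the handle axis, with the handle top at (580,150). Descending to grip.

Request:
{"api": "play_rows", "payload": {"plan": [[40,0,1.5,0,0],[75,0,1.5,0,0],[93,0,1.5,0,0],[95,0,1.5,0,0],[95,0,1.5,0,0]]}}

```text
time: 10.58
tool_pos: [0.4598, 0.312, 0.173]
tool_rot: [0.708, 0.002, 0.706, -0.001]
contact_force: [0.0, -0.1, -0.0]
gripper_width: 0.499
```

Request:
{"api": "play_rows", "payload": {"plan": [[0,0,0,0,1],[0,0,0,0,1],[0,0,0,0,1],[0,0,0,0,1],[0,0,0,0,1]]}}

```text
time: 11.2
tool_pos: [0.4598, 0.312, 0.1735]
tool_rot: [0.708, 0.002, 0.706, -0.001]
contact_force: [-0.9, -1.2, 5.6]
gripper_width: 0.252
```

Run:
```python
from h import *
move([.459,.3107,.171],89.5)
```

```text
t 11.2 pos [0.4598 0.312  0.1735] jaw 89.79 down [ 0.002  0.001 -1.   ] grip 0.252 F [-0.9 -1.2  5.6] q6 -1.1
  shift mm [ 2.5 -1.3 -0.8] turn 0.005
```

Request:
{"api": "play_rows", "payload": {"plan": [[-6,0,0,0,1],[-12,0,0,0,1],[-12,0,0,0,1],[-12,0,-15,0,1],[-12,0,-35,0,1],[-12,0,-55,0,1],[-12,0,-65,0,1],[-12,0,-65,0,1]]}}

```text
time: 12.2
tool_pos: [0.3933, 0.3118, 0.1834]
tool_rot: [0.707, 0.001, 0.707, -0.001]
contact_force: [-0.8, -0.6, -0.5]
gripper_width: 0.25
```

Request:
{"api": "play_rows", "payload": {"plan": [[-40,0,0,0,1],[-85,0,0,0,1],[-120,0,0,0,1],[-120,0,0,0,1]]}}

```text
time: 12.7
tool_pos: [0.3959, 0.3126, 0.3076]
tool_rot: [0.709, 0.003, 0.705, -0.0]
contact_force: [0.5, -0.2, -1.4]
gripper_width: 0.253
```

Run:
```python
from h import *
move([.4947,-.0527,.30],89.5)
f=grab("top"); g=grab("side")
a=cv2.resize(cv2.cvtColor(f["img"][170:270,150:250],cv2.COLOR_RGB2BGR),(400,400),interpolation=cv2.INTER_CUBIC)
b=cv2.resize(cv2.cvtColor(g["img"][150:270,170:290],cv2.COLOR_RGB2BGR),(400,400),interpolation=cv2.INTER_CUBIC)
cv2.imwrite("pics/g5.png",np.hstack([a,b]))
```

```text
t 12.7 pos [0.3959 0.3126 0.3076] jaw 89.76 down [ 0.007  0.004 -1.   ] grip 0.253 F [ 0.5 -0.2 -1.4] q6 -1.05
  shift mm [   7.  -364.9  100.3] turn 0.005
```

View pics/g5.png

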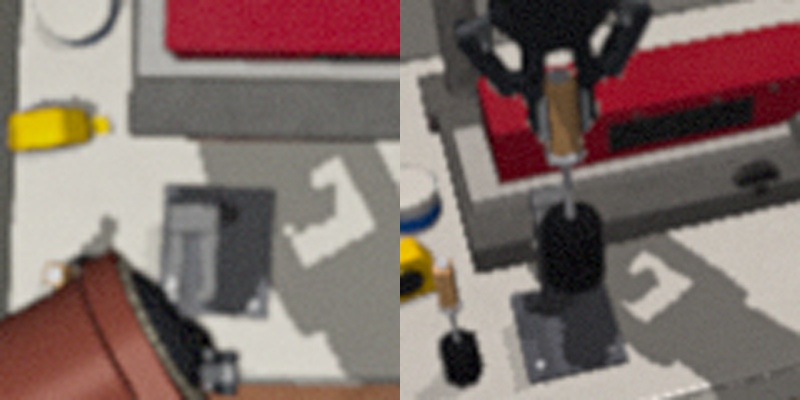

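The brush is held upright and clear of the fork. In the right crop the handle is at (565,110) and the head at (570,245). The fork is empty in the left crop. Moving over the bore.

Request:
{"api": "play_rows", "payload": {"plan": [[2,-55,15,0,1],[2,-115,30,0,1],[2,-175,45,0,1],[2,-235,62,0,1],[2,-290,80,0,1],[2,-335,95,0,1],[2,-365,100,0,1],[2,-365,100,0,1]]}}

```text
time: 13.8
tool_pos: [0.4919, -0.0552, 0.2986]
tool_rot: [0.705, 0.003, 0.709, -0.002]
contact_force: [-0.4, 0.3, -1.3]
gripper_width: 0.254
```

Request:
{"api": "play_rows", "payload": {"plan": [[0,0,0,0,1],[0,0,0,0,1],[0,0,0,0,1]]}}

```text
time: 14.18
tool_pos: [0.4925, -0.0527, 0.3015]
tool_rot: [0.707, 0.001, 0.707, -0.001]
contact_force: [0.2, 0.4, -1.1]
gripper_width: 0.248
```

Run:
```python
from h import *
move([.4947,-.0527,.30],89.5)
g=grab("side"); np.savez("side4.npz",**g); f=grab("top"); np.savez("top4.npz",**f)
D=cloud(g); I=g["img"].astype(int)
reg=(abs(D[...,0]-.4947)<.06)&(abs(D[...,1]+.0527)<.06)
for lo in np.arange(.09,.31,.02):
    m=reg&(D[...,2]>lo)&(D[...,2]<lo+.02)
    if m.sum()>3: print(round(lo,2),m.sum(),D[m].mean(0).round(4),"ang range",np.nonzero(m.any(0))[0][[0,-1]],I[m].mean(0).round(0))
crop(g,270,120,370,240,5,"pics/g6.png")
```

```text
t 14.18 pos [ 0.4925 -0.0527  0.3015] jaw 89.87 down [ 0.  0. -1.] grip 0.248 F [ 0.2  0.4 -1.1] q6 -1.83
  shift mm [ 1.5 -0.   2.2] turn 0.006
0.09 196 [ 0.4916 -0.0513  0.099 ] ang range [318 338] [101.  99.  97.]
0.15 71 [ 0.4788 -0.0423  0.1615] ang range [323 338] [28. 25. 25.]
0.17 87 [ 0.4792 -0.0424  0.1804] ang range [323 340] [21. 18. 19.]
0.19 114 [ 0.481  -0.0429  0.2025] ang range [324 340] [20. 17. 17.]
0.21 77 [ 0.4901 -0.0493  0.2135] ang range [327 339] [30. 29. 29.]
0.23 15 [ 0.4909 -0.0495  0.2394] ang range [333 335] [123. 120. 117.]
0.25 13 [ 0.4918 -0.05    0.2585] ang range [334 336] [117. 110. 100.]
0.27 50 [ 0.4859 -0.0468  0.2824] ang range [332 341] [119. 108.  98.]
0.29 62 [ 0.4841 -0.0485  0.3012] ang range [331 346] [119.  98.  76.]
```

View pics/g6.png

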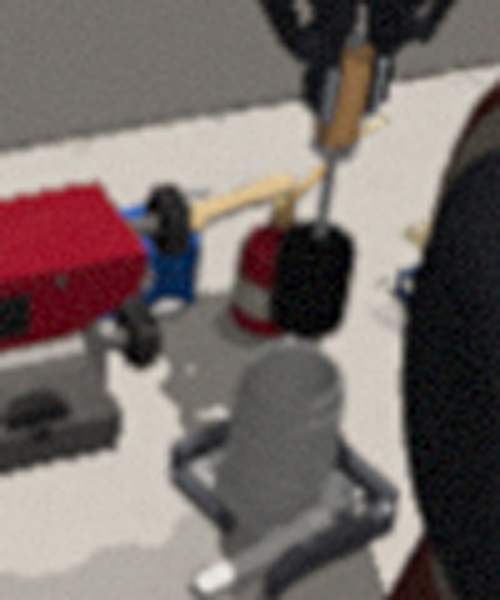

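The brush head (312,280 in the crop) hangs upright straight above the bore (290,365). The stem surface in this view puts the brush axis within about 1.5 mm of the bore axis. First I'll lower it partway and check the force.

Request:
{"api": "play_rows", "payload": {"plan": [[20,0,1,0,1],[40,0,1,0,1],[60,0,1,0,1],[80,0,1,0,1],[80,0,1,0,1]]}}

```text
time: 14.9
tool_pos: [0.4922, -0.0532, 0.2185]
tool_rot: [0.705, 0.002, 0.709, -0.001]
contact_force: [-0.3, -0.1, -0.3]
gripper_width: 0.251
```

Run:
```python
from h import *
move([.4940,-.0527,.1745],89.5)
```

```text
t 14.9 pos [ 0.4922 -0.0532  0.2185] jaw 89.77 down [-0.005  0.001 -1.   ] grip 0.251 F [-0.3 -0.1 -0.3] q6 -1.83
  shift mm [44.   0.5  2.1] turn 0.005
```

Request:
{"api": "play_rows", "payload": {"plan": [[20,0,1,0,1],[36,0,1,0,1],[44,0,1,0,1],[45,0,1,0,1],[45,0,1,0,1],[45,0,1,0,1]]}}

```text
time: 15.65
tool_pos: [0.4951, -0.0537, 0.1774]
tool_rot: [0.708, 0.001, 0.707, -0.001]
contact_force: [-0.4, 0.4, -1.8]
gripper_width: 0.252
```

Run:
```python
from h import *
move([.4940,-.0527,.1745],89.5)
```

```text
t 15.65 pos [ 0.4951 -0.0537  0.1774] jaw 89.78 down [ 0.001 -0.    -1.   ] grip 0.252 F [-0.4  0.4 -1.8] q6 -1.82
  shift mm [ 2.9  1.  -1.1] turn 0.005
```

Request:
{"api": "play_rows", "payload": {"plan": [[3,0,-1,0,1],[5,0,-1,0,1],[5,0,-1,0,1],[5,0,-1,0,1]]}}

```text
time: 16.15
tool_pos: [0.4936, -0.0536, 0.1715]
tool_rot: [0.707, 0.001, 0.707, -0.001]
contact_force: [0.2, 0.6, -2.0]
gripper_width: 0.252
```

Run:
```python
from h import *
move([.4940,-.0527,.1735],89.5)
f=grab("top"); g=grab("side"); D=cloud(g); I=g["img"].astype(int)
reg=(abs(D[...,0]-.4947)<.06)&(abs(D[...,1]+.0527)<.06)
for lo in np.arange(.10,.18,.008):
    m=reg&(D[...,2]>lo)&(D[...,2]<lo+.008)
    if m.sum()>3: print(round(lo,3),m.sum(),D[m].mean(0).round(4),I[m].mean(0).round(0),"w",[int(np.ptp(np.nonzero(r)[0]))+1 for r in m if r.any()])
```

```text
t 16.15 pos [ 0.4936 -0.0536  0.1715] jaw 89.78 down [-0.  0. -1.] grip 0.252 F [ 0.2  0.6 -2. ] q6 -1.83
  shift mm [-2.   0.9  0.4] turn 0.005
0.1 100 [ 0.4914 -0.0522  0.1037] [101. 100.  97.] w [8, 12, 15, 17, 19, 18, 20, 20, 19, 18, 18, 14, 13, 8, 3]
0.108 5 [ 0.496  -0.0459  0.1113] [91. 89. 90.] w [2, 11]
0.124 7 [ 0.4947 -0.0514  0.127 ] [96. 95. 95.] w [3, 3, 1]
0.148 23 [ 0.4888 -0.0466  0.1519] [89. 80. 75.] w [1, 2, 9, 9, 6, 2]
0.156 17 [ 0.4885 -0.0474  0.1599] [95. 75. 53.] w [2, 7, 7, 6]
0.164 15 [ 0.4858 -0.0512  0.1679] [104.  85.  67.] w [2, 7, 7]
0.172 22 [ 0.485  -0.0503  0.1766] [87. 72. 61.] w [16, 3, 12, 9, 1]
```

The tool reads 171.5 mm, so the tip is about 4 mm above the floor. The collar is seen near 0.15, which agrees, and there is no contact force. Now strokes 2 and 3.

Request:
{"api": "play_rows", "payload": {"plan": [[-25,0,0,0,1],[-55,0,0,0,1],[-60,0,0,0,1],[-60,0,0,0,1],[-60,0,0,0,1],[-60,0,0,0,1]]}}

```text
time: 17.0
tool_pos: [0.493, -0.0534, 0.2301]
tool_rot: [0.706, 0.002, 0.708, -0.001]
contact_force: [0.3, -0.3, -1.2]
gripper_width: 0.249
```

Request:
{"api": "play_rows", "payload": {"plan": [[20,0,0,0,1],[42,0,0,0,1],[56,0,0,0,1],[60,0,0,0,1],[60,0,0,0,1],[60,0,0,0,1],[60,0,0,0,1]]}}

```text
time: 17.88
tool_pos: [0.4941, -0.0537, 0.1724]
tool_rot: [0.708, 0.001, 0.707, -0.001]
contact_force: [-0.4, -0.7, -1.5]
gripper_width: 0.25
```

Request:
{"api": "play_rows", "payload": {"plan": [[-25,0,0,0,1],[-55,0,0,0,1],[-60,0,0,0,1],[-60,0,0,0,1],[-60,0,0,0,1],[-60,0,0,0,1]]}}

```text
time: 18.62
tool_pos: [0.493, -0.0534, 0.2301]
tool_rot: [0.706, 0.002, 0.708, -0.001]
contact_force: [-0.4, 0.9, -1.9]
gripper_width: 0.25
```

Request:
{"api": "play_rows", "payload": {"plan": [[20,0,0,0,1],[42,0,0,0,1],[56,0,0,0,1],[60,0,0,0,1],[60,0,0,0,1],[60,0,0,0,1],[60,0,0,0,1],[60,0,0,0,1]]}}

```text
time: 19.62
tool_pos: [0.4939, -0.0536, 0.1721]
tool_rot: [0.707, 0.001, 0.707, -0.001]
contact_force: [-0.3, -0.2, -0.9]
gripper_width: 0.247
```

All three down strokes reached about 4–5 mm above the floor. Now withdrawing and returning to the fork.

Request:
{"api": "play_rows", "payload": {"plan": [[-25,0,0,0,1],[-60,0,0,0,1],[-100,0,0,0,1],[-130,0,0,0,1],[-135,0,0,0,1],[-135,0,0,0,1]]}}

```text
time: 20.38
tool_pos: [0.4934, -0.0535, 0.3058]
tool_rot: [0.707, 0.001, 0.707, -0.001]
contact_force: [-0.3, -0.0, -1.5]
gripper_width: 0.251
```

Request:
{"api": "play_rows", "payload": {"plan": [[0,40,-10,0,1],[0,100,-35,0,1],[0,160,-60,0,1],[0,220,-80,0,1],[0,280,-95,0,1],[0,330,-99,0,1],[0,364,-99,0,1],[0,364,-99,0,1]]}}

```text
time: 21.38
tool_pos: [0.3947, 0.3121, 0.3037]
tool_rot: [0.706, -0.001, 0.709, -0.001]
contact_force: [-1.4, -0.7, -1.0]
gripper_width: 0.251
```

Request:
{"api": "play_rows", "payload": {"plan": [[0,0,0,0,1],[0,0,0,0,1],[0,0,0,0,1]]}}

```text
time: 21.75
tool_pos: [0.3962, 0.31, 0.3065]
tool_rot: [0.707, 0.002, 0.707, -0.002]
contact_force: [-0.3, 0.4, -1.0]
gripper_width: 0.246
```

Run:
```python
from h import *
move([.395,.3112,.1855],89.7)
f=grab("top"); g=grab("side"); np.savez("top5.npz",**f); np.savez("side5.npz",**g)
D=cloud(g); I=g["img"].astype(int)
reg=(abs(D[...,0]-.395)<.03)&(abs(D[...,1]-.3112)<.04)
for lo in np.arange(.20,.27,.012):
    m=reg&(D[...,2]>lo)&(D[...,2]<lo+.012)
    if m.sum()>2: print(round(lo,3),m.sum(),D[m].mean(0).round(4),I[m].mean(0).round(0))
m=(abs(D[...,0]-.47)<.05)&(abs(D[...,1]-.31)<.03)&(D[...,2]>.135)&(D[...,2]<.165)
(c,sz,a)=cv2.minAreaRect((D[m][:,:2]*1000).astype(np.float32)); print("fork side",c,sz,a)
D=cloud(f);m=(abs(D[...,0]-.47)<.05)&(abs(D[...,1]-.31)<.03)&(D[...,2]>.135)&(D[...,2]<.165)
(c,sz,a)=cv2.minAreaRect((D[m][:,:2]*1000).astype(np.float32)); print("fork top",m.sum(),c,sz,a)
```

```text
t 21.75 pos [0.3962 0.31   0.3065] jaw 89.69 down [ 0.  0. -1.] grip 0.246 F [-0.3  0.4 -1. ] q6 -1.05
  shift mm [121.    1.2  -1.2] turn -0.0
0.2 69 [0.3807 0.3133 0.2063] [18. 17. 19.]
0.212 186 [0.3919 0.3108 0.2178] [30. 29. 31.]
0.224 8 [0.3953 0.3109 0.2298] [95. 94. 97.]
0.236 13 [0.3956 0.3102 0.2415] [103. 101. 102.]
0.248 9 [0.3959 0.3103 0.2541] [103. 101. 100.]
0.26 10 [0.3961 0.3108 0.2671] [95. 88. 89.]
fork side (473.33819580078125, 317.34368896484375) (29.8453311920166, 72.2610855102539) 77.78622436523438
fork top 225 (463.131591796875, 310.42926025390625) (34.36172103881836, 84.88871002197266) 89.4407730102539
```

Request:
{"api": "play_rows", "payload": {"plan": [[40,0.8,-1,0,1],[80,0.8,-1,0,1],[112,0.8,-1,0,1],[121,0.8,-1,0,1],[121,0.8,-1,0,1],[121,0.8,-1,0,1],[121,0.8,-1,0,1]]}}

```text
time: 22.72
tool_pos: [0.3958, 0.3121, 0.1873]
tool_rot: [0.708, 0.002, 0.706, -0.001]
contact_force: [-0.1, -0.2, -1.7]
gripper_width: 0.249
```

Run:
```python
from h import *
move([.4575,.3108,.1855],89.7)
```

```text
t 22.73 pos [0.3958 0.3121 0.1873] jaw 89.79 down [ 0.003  0.001 -1.   ] grip 0.249 F [-0.1 -0.2 -1.7] q6 -1.05
  shift mm [ 2.  -1.1 61.7] turn 0.001
```

Height clears the lips (collar at about 0.162 against 0.152). Sliding in.

Request:
{"api": "play_rows", "payload": {"plan": [[0,-1,12,0,1],[0,-1,26,0,1],[0,-1,40,0,1],[0,-1,52,0,1],[0,-1,60,0,1],[0,-1,62,0,1],[0,-1,62,0,1],[0,-1,62,0,1]]}}

```text
time: 23.72
tool_pos: [0.4567, 0.3105, 0.1856]
tool_rot: [0.707, 0.001, 0.707, -0.001]
contact_force: [0.6, -0.1, -1.9]
gripper_width: 0.248
```

Run:
```python
from h import *
move([.4575,.3108,.1735],89.7)
g=grab("side"); crop(g,165,140,275,260,5,"pics/g7.png")
```

```text
t 23.73 pos [0.4567 0.3105 0.1856] jaw 89.8 down [-0.  0. -1.] grip 0.248 F [ 0.6 -0.1 -1.9] q6 -1.11
  shift mm [12.1  0.3  0.8] turn 0.002
```

View pics/g7.png

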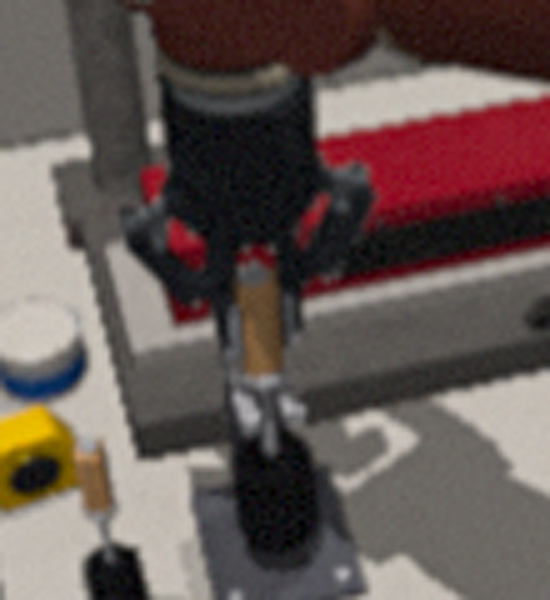

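The stem (268,420) sits between the prongs, the collar (262,380) is just above them, and the brush is upright. Lowering 10–11 mm onto the seat, gently at the end.

Request:
{"api": "play_rows", "payload": {"plan": [[4,0,1,0,1],[7,0,1,0,1],[9,0,1,0,1],[11,0,1,0,1],[11,0,1,0,1],[11,0,1,0,1]]}}

```text
time: 24.52
tool_pos: [0.4581, 0.3104, 0.1747]
tool_rot: [0.707, 0.001, 0.707, -0.001]
contact_force: [0.6, 0.3, -1.5]
gripper_width: 0.246
```

Request:
{"api": "play_rows", "payload": {"plan": [[0.7,0,0,0,1],[1.4,0,0,0,1],[2,0,0,0,1],[2,0,0,0,1]]}}

```text
time: 25.02
tool_pos: [0.4581, 0.3105, 0.1735]
tool_rot: [0.707, 0.001, 0.707, -0.001]
contact_force: [-2.9, -1.3, 5.4]
gripper_width: 0.252
```

The collar is seated: 5.4 N upward at the same height as when I took the brush. Opening and rising clear.

Request:
{"api": "play_rows", "payload": {"plan": [[0,0,0,0,0.4],[0,0,0,0,0.1],[0,0,0,0,0],[0,0,0,0,0],[0,0,0,0,0]]}}

```text
time: 25.65
tool_pos: [0.458, 0.3104, 0.1725]
tool_rot: [0.707, 0.001, 0.707, -0.001]
contact_force: [1.0, -0.5, -0.2]
gripper_width: 0.498
```

Request:
{"api": "play_rows", "payload": {"plan": [[-20,0,0,0,0],[-50,0,0,0,0],[-90,0,0,0,0],[-130,0,0,0,0],[-130,-60,-30,0,0],[-130,-110,-60,0,0],[-130,-110,-60,0,0],[-130,-110,-60,0,0]]}}

```text
time: 26.65
tool_pos: [0.398, 0.2007, 0.3041]
tool_rot: [0.708, 0.002, 0.706, -0.001]
contact_force: [0.7, -0.4, 0.9]
gripper_width: 0.502
```

Run:
```python
from h import *
move([.4575,.3108,.1735],89.7)
f=grab("top"); g=grab("side")
for n,F in(("top",f),("side",g)):
    D=cloud(F); Q=D.reshape(-1,3); Q=Q[(abs(Q[:,0]-.45)<.12)&(abs(Q[:,1]-.03)<.12)]; L=np.array([injig(p) for p in Q]); 
    m=(L[:,1]>66)&(L[:,1]<140)&(abs(L[:,0]+51)<25)&(Q[:,2]>.009)&(Q[:,2]<.022)
    if m.sum()>10: print(n,m.sum(),"bar end y",np.sort(L[m,1])[-3:],"x",L[m,0].mean())
    P=D.reshape(-1,3); P=P[(abs(P[:,0]-.495)<.06)&(abs(P[:,1]+.053)<.06)&(P[:,2]>.095)&(P[:,2]<.12)]
    if len(P)>10: q=np.linalg.lstsq(np.c_[2*P[:,:2],np.ones(len(P))],(P[:,:2]**2).sum(1),rcond=None)[0]; print(" rim",q[:2].round(4),"z",np.median(P[:,2]).round(4))
    m=(abs(D[...,0]-.46)<.04)&(abs(D[...,1]-.31)<.04)&(D[...,2]>.211)&(D[...,2]<.235)
    if m.sum(): print(" handle top",m.sum(),D[m].mean(0).round(4),D[m][:,2].max())
a=cv2.resize(cv2.cvtColor(f["img"][140:270,150:350],cv2.COLOR_RGB2BGR),(500,325),interpolation=cv2.INTER_CUBIC)
b=cv2.resize(cv2.cvtColor(g["img"][165:265,175:265],cv2.COLOR_RGB2BGR),(292,325),interpolation=cv2.INTER_CUBIC)
cv2.imwrite("pics/g8.png",np.hstack([a,b]))
```

```text
t 26.65 pos [0.398  0.2007 0.3041] jaw 89.76 down [ 0.003  0.001 -1.   ] grip 0.502 F [ 0.7 -0.4  0.9] q6 -1.27
  shift mm [130.9 110.2  58.7] turn 0.001
top 66 bar end y [104.31052282 104.53336608 104.81445621] x -50.119040036797536
 rim [ 0.4955 -0.0529] z 0.1045
 handle top 52 [0.4597 0.3105 0.2191] 0.22591396752704807
side 62 bar end y [103.37116675 103.48055936 103.5276939 ] x -54.83641279706922
 rim [ 0.4938 -0.0521] z 0.1029
 handle top 55 [0.4557 0.311  0.2177] 0.22329034339745923
```

View pics/g8.png

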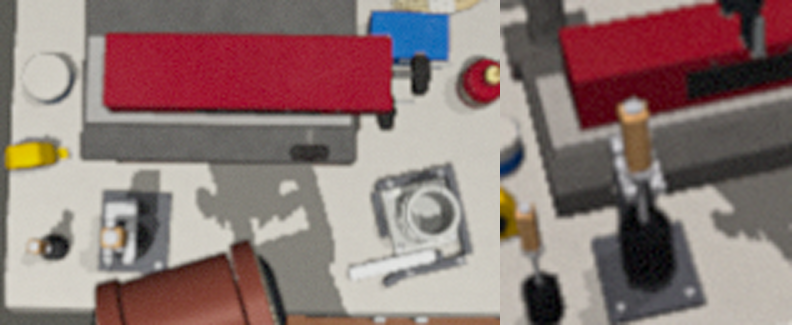

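The brush hangs upright in the fork, with its handle at (113,237) in the top crop and (635,135) in the side crop. The bar is in the slot at (390,262), the cylinder stands where it did, and the bystanders are in place. The gripper is well clear, so I'll hand in.

```bash
python3 -c "
from plant import manip
print(manip.job_done())"
```

```text
the job is handed in; nothing more can be done
None
```

The job is done and handed in at about 26.7 s of the 72 s allowed; `job_done()` gave no verdict.

- **Bar:** I gripped it by its outer end and slid it into the slot until it met the stop with about 12 N. At the last check its outer end was at jig y 103.5–104.8 mm, against 104 mm for home.
- **Scrubbing:** I made three down strokes to about 4–5 mm above the bore floor, by my estimate from the tool height. Between them I drew the brush up to about 62 mm above the floor. The wrist force stayed at about 2 N or less at every reading, and the bore rim had not moved by the end (under 1 mm).
- **Brush:** It is hanging upright in the fork. The collar seated at the same tool height as when I took it (173.5 mm), and the handle top was within 1.5 mm of where it started.
- **Bystanders and gripper:** The bystanders look unmoved in the final picture, and the gripper was about 120 mm away, touching nothing.
- **Disagreement:** The two cameras differ on the bar's sideways position, with mean jig x of -50.1 mm from the top camera and -54.8 mm from the side. The side view also sees the bar's flank and has a 1–2 mm calibration offset. Both values are inside the allowed band.

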